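# Close a split capsule tooling segment on its dowels and hold it shut

## Robot

A 7-joint arm with a two-finger parallel gripper is mounted at the origin on a cart in front of the work surface, level with it; the furniture and walls round the work are solid. World frame = base frame: x ahead of the robot, y to its left, z up, the work surface at z = 0. Lengths are in mm, angles in rad, forces in N, time in s.
With the tool pointing down it reaches from about 400 to 875 mm from the base axis. Payload 19.3 kg.
Tool frame: the origin (TCP) lies at the very end of the fingers, on their centre line; the grasp point (between the pads) lies 19 mm behind it (grip_point_offset is the z of the grasp point in the tool frame, in mm); z points along the fingers, y is the line along which they close (so a half turn about z gives the same grasp; the last joint's range is limited). The gripper opens to 85 mm and grips with 20 to 120 N. Pads are 22 mm wide; open, the fingers measure 114 mm over their backs; the gripper's body (76 mm by 85 mm) begins 54 mm behind the grasp point. The pads swing forward as they close: fully open they stand 13 mm farther back than shut.
Start: joints at [1.216, 0.521, -0.036, 1.599, 0.021, 1.021, -0.113], TCP at [175.575, -599.823, 231.291] pointing down, gripper open.
Joint ranges: [-2.91, 2.91], [-0.3, 2.13], [-1.5, 1.42], [0.17, 2.43], [-1.26, 4.41], [0.16, 1.93], [-2.52, 2.52]. Speed limits (rad/s): [1.89, 1.89, 2.39, 2.39, 3.01, 3.01, 3.01].

## Interface

Orientations are given as a 3x3 rotation matrix whose columns are the frame's x, y, z axes.
In Python, from workcell import movep, movel, goto_joints, open_gripper, clamp, wait, inverse_kinematics, read_state, camera, PlanningError, finish_job, grip_point_offset gives the robot as it stands. Calls block until the motion is done:
- movep(position, orientation): joint-space move of the TCP to a pose.
- movel(position, frame=None, max_speed=150, guard=None): straight line of the TCP; frame=None keeps the orientation; max_speed is the mean speed in mm/s. With guard (N) it stops when the force on the tool has changed by that much, and returns True; else False.
- goto_joints(angles): joint-space move.
- open_gripper() and clamp(): open the fingers fully, or close them until they stop; the grip force is fixed at half the most.
- wait(seconds).
- inverse_kinematics(position, orientation): joint angles nearest the present ones, or None.
- read_state(): the state.
- camera(name): name is "side" or "top"; returns a dict with "image" (400x640x3 uint8, blue, green, red), "range_z" (400x640 float32, mm along the optical axis (not along the pixel's ray), 0 where there is no reading), "fx", "fy", "cx", "cy" (pixels), "cam_to_world" (4x4, takes a point from camera to world coordinates). Camera axes: x right, y up, looking along -z (the intrinsics and any distortion apply to the point x, -y, -z); pixel columns grow to the right and rows downward; lengths in mm; the calibration is good to about 2 mm. A picture is of the moment at which its call begins.
A pose or a line that the arm cannot do raises PlanningError and nothing moves.
- finish_job(): hands the job in; it is judged then, once.
The state is a dict: "time": time; "qpos": joint angles; "qvel": joint speeds; "joint_efforts": joint torques, N m; "eef_pos": TCP position; "tool_rot": TCP orientation; "ft_force": force on the tool from outside, world axes, zero at the start; "torque": the same for the moment, N m; "finger_gap": finger opening in mm; "gripper_force": force on a finger pad.
Only numpy, scipy, OpenCV 4.12 (cv2) and the standard library are available. Lean on these libraries where they do the work, as an engineer would, in place of code of your own. Each camera call takes 0.05 s, during which the arm holds its last target. There are 200 camera calls.

## Task

Two stray capsules are lying on the joint face of the lower tooling half: clear both of them into the steel beaker, which must stay upright. Then set the upper half on the two dowels of the lower half, its end lug above the lower one's lug, and press it fully home against the spring lift pins so that the two faces meet. Finish while you are still pressing the pair shut, so that I can fit the thumb screws; leave the two thumb screws and the tamping rod where they stand.

Things in the scene. Friction and masses are not known exactly. Their poses are not given: they have to be found in the camera images.
- lower_half: Lower half of the tooling segment, fixed to the table: aluminium block 48 (x) x 140 (y) x 28 mm high on a dark steel foot 66 x 172 x 10 mm with four 5 mm screw heads at its corners. Origin: centre of the foot's underside, on the table; z up, y along the length, within 0.35 rad of the robot's y. A small lug, 18 mm wide, 8 mm long, sits on the middle of its +y end.
- joint_face (a point): Centre of the lower half's joint face (its flat top, with rows of 8 mm capsule bores), 38 mm above the lower half's origin; axes as those of the lower half
- dowel_1 (a point): Foot, on the joint face, of the first steel dowel: at x = 0, y = +55 mm of joint_face. It is 12 mm in diameter and 18 mm high, the top 6 mm tapering to 7 mm diameter
- dowel_2 (a point): Foot, on the joint face, of the second dowel, the same size: at x = +10, y = -55 mm of joint_face (off the centre line, so the upper half fits one way round only)
- lift_pin_a (a point): Foot, on the joint face, of a spring lift pin: at x = +14, y = +41 mm of joint_face, 8 mm in diameter, standing 5 mm above the face. It resists with 4.5 N at first and 8 N when pushed flush with the face, so the upper half rides 5 mm high until it is pressed down
- lift_pin_b (a point): Foot of a second lift pin just like it: at x = -14, y = -41 mm of joint_face
- upper_half: Upper half, loose, about 0.5 kg: aluminium block 48 (x) x 140 (y) x 30 mm high, lying joint face down on the table, as it is used. Origin: centre of its underside, the joint face; z up, y along the length, within 0.55 rad of the robot's y. A lug like the lower one's is on its +y end. Grip it across the 48 mm at mid-length. Seated, its origin and axes coincide with joint_face.
- hole_1 (a point): Mouth, in the upper half's joint face, of the 13.2 mm through hole for dowel_1: at x = 0, y = +55 mm of the upper half
- hole_2 (a point): Mouth, in the upper half's joint face, of the 13.2 mm through hole for dowel_2: at x = +10, y = -55 mm of the upper half
- capsule_1: Stray hard two-coloured capsule, 10 mm thick, 26 mm long, lying on the joint face between the dowels, about 20 mm from the middle towards the +y end. Origin: the underside of its middle; its y axis runs along its length, roughly along the lower half's length; grip it across its 10 mm
- capsule_2: A second capsule like it, about 20 mm from the middle of the joint face towards the -y end. Origin and axes as for the first
- steel_beaker: Plain steel beaker, loose, about 0.3 kg, open at the top, 74 mm in outer diameter (about 60 mm inside), 84 mm high. Origin: centre of its underside, on the table; z up
- thumb_screw_1: Knurled thumb screw standing on its head, 24 mm in diameter, 31 mm high, left standing on the table. Origin: centre of the head's underside
- thumb_screw_2: A second thumb screw like it, a few centimetres farther from the robot. Origin: centre of the head's underside
- tamping_rod: Powder tamper standing on its foot, 40 mm in diameter, 88 mm high, near the left front of the table. Origin: centre of its underside
There are look-alikes about, which are no part of the job. Leave any blue look-alike of the steel_beaker alone.

How it is judged:
By the outcome, as a careful person would: the job done as asked, in the order asked, and still so for the second after the job is handed in, while the arm keeps its last pose, push and grip.
It also fails if it takes over 67 s, if anything falls off the work surface, if the arm or the gripper's body presses on something with over 40 N, if the wrist force passes 120 N, or if a joint passes its speed limit or range.

## Working session

There is one attempt and no reset: what is moved stays moved. The work goes in short steps, each a Python script; the robot and the scene stay as the last script left them, time stands still between calls to the robot, and variables do not carry over. Pictures are saved under pics/ and viewed, at most 10 in all, crops included, and the job is handed in when it is done.

```bash
ls; mkdir -p pics; python3 - <<'E'
from workcell import *
import cv2,numpy as np
for n in("side","top"):
    c=camera(n);cv2.imwrite(f"pics/{n}0.png",c["image"]);np.savez(f"{n}0.npz",**c)
    print(n,c["fx"],c["fy"],c["cx"],c["cy"],[k for k in c]);print(np.round(c["cam_to_world"],3))
s=read_state();print(s["time"],s["tool_rot"],s["finger_gap"],grip_point_offset)
E
```

```text
pics
side 367.47933195349214 367.47933195349214 312.0285537043609 200.3342222911372 ['image', 'range_z', 'fx', 'fy', 'cx', 'cy', 'cam_to_world']
[[-9.820000e-01  9.300000e-02 -1.640000e-01  4.090130e+02]
 [-1.890000e-01 -5.060000e-01  8.420000e-01  1.056212e+03]
 [-5.000000e-03  8.580000e-01  5.140000e-01  5.962940e+02]
 [ 0.000000e+00  0.000000e+00  0.000000e+00  1.000000e+00]]
top 401.2388235342593 401.2388235342593 319.33400706638815 195.23362812300638 ['image', 'range_z', 'fx', 'fy', 'cx', 'cy', 'cam_to_world']
[[-2.100000e-02  9.960000e-01 -9.000000e-02  4.594300e+02]
 [-9.990000e-01 -1.900000e-02  2.700000e-02  1.471760e+02]
 [ 2.500000e-02  9.000000e-02  9.960000e-01  1.287405e+03]
 [ 0.000000e+00  0.000000e+00  0.000000e+00  1.000000e+00]]
0.1 [[ 9.59712736e-01  2.80982792e-01 -3.66264741e-04]
 [ 2.80983020e-01 -9.59712249e-01  9.70656136e-04]
 [-7.87710869e-05 -1.03446523e-03 -9.99999462e-01]] 85.32295452397469 -18.700000000000003
```

View pics/top0.png

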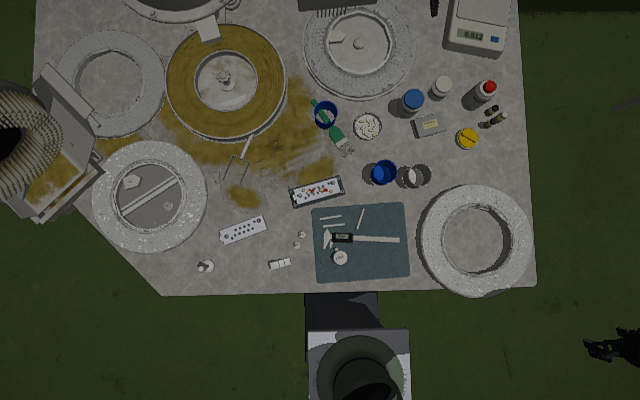

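View pics/side0.png

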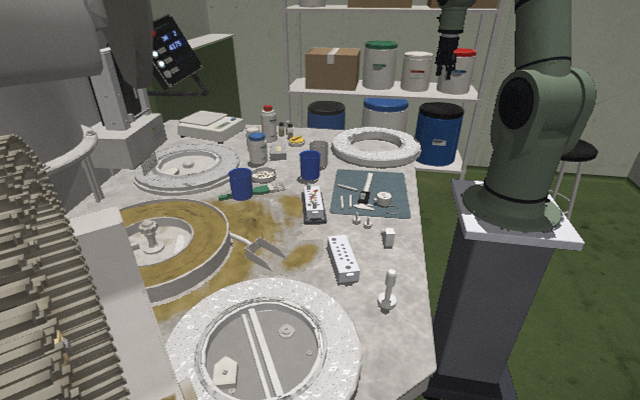

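The top view shows the lower half on its dark foot at (317,191), the upper half at (243,230), and the grey beaker at (413,176). The blue look-alikes are at (383,172) and (325,114). The screws are at (300,235) and (296,245), the rod at (205,266), and a small block at (279,264) that isn't part of the job. Next I'll take a close crop and run the measurements.

```bash
cat > h.py <<'E'
import numpy as np,cv2
def world(c):
    z=c["range_z"];v,u=np.mgrid[0:400,0:640]
    P=np.stack([(u-c["cx"])/c["fx"]*z,-(v-c["cy"])/c["fy"]*z,-z,np.ones_like(z)],-1)
    return (P@np.asarray(c["cam_to_world"]).T)[...,:3]
def proj(c,p):
    q=np.linalg.inv(c["cam_to_world"])@np.append(p,1)
    return c["cx"]-c["fx"]*q[0]/q[2], c["cy"]+c["fy"]*q[1]/q[2]
E
python3 - <<'E'
from h import *
T=np.load("top0.npz");S=np.load("side0.npz")
for c,n in((T,"top"),(S,"side")):
    W=world(c);zero=c["range_z"]==0;W[zero]=np.nan
    print(n,"nan",zero.mean())
    f=W.reshape(-1,3)
    def box(nm,x0,x1,y0,y1,z0,z1):
        m=(f[:,0]>x0)&(f[:,0]<x1)&(f[:,1]>y0)&(f[:,1]<y1)&(f[:,2]>z0)&(f[:,2]<z1)
        p=f[m]
        if len(p)<5: print(nm,len(p));return
        r=cv2.minAreaRect(p[:,:2].astype(np.float32))
        print(nm,len(p),np.round(p.mean(0),1),"z",np.round(np.percentile(p[:,2],[5,50,95]),1),"rect",np.round(r[0],1),np.round(r[1],1),round(r[2],1))
    if n=="top":
        for nm,(u,v) in dict(lower=(317,191),upper=(243,230),beaker=(413,176),blue=(383,172),rod=(205,266),s1=(300,235),s2=(296,245),blk=(279,264),tab=(260,270)).items(): print(nm,np.round(np.nanmedian(W[v-2:v+3,u-2:u+3].reshape(-1,3),0),1))
        L=W[191,317];U=W[230,243];B=W[176,413]
    for nm,p,r,z0,z1 in(("lower",L,100,30,60),("upper",U,100,22,40),("beaker",B,50,70,100)):
        box(nm,p[0]-r*.6,p[0]+r*.6,p[1]-r,p[1]+r,z0,z1)
im=cv2.resize(T["image"][150:285,280:440],None,fx=5,fy=5,interpolation=cv2.INTER_CUBIC)[:340]
im2=cv2.resize(T["image"][205:285,185:285],None,fx=3,fy=3,interpolation=cv2.INTER_CUBIC)
im3=cv2.resize(S["image"][140:310,220:440],None,fx=2,fy=2,interpolation=cv2.INTER_CUBIC)[:260]
o=np.zeros((600,800,3),np.uint8);o[:340]=im;o[340:580,:300]=im2;o[340:600,310:750]=im3
cv2.imwrite("pics/c1.png",o)
E
```

```text
top nan 0.00406640625
lower [585.4 120.8  35.6]
upper [468.8 354.6  28.3]
beaker [ 6.326e+02 -1.938e+02 -6.000e-01]
blue [647.3 -95.8  -1. ]
rod [363.5 462.7  57.1]
s1 [449.3 177.    9.5]
s2 [418.3 190.1  11. ]
blk [361.2 243.1  28. ]
tab [341.9 305.6  -1.1]
lower 648 [585.8 123.5  37.5] z [32.2 36.8 47.1] rect [585.8 125.1] [ 48.3 146.6] 15.0
upper 640 [469.  354.8  28.6] z [24.7 28.6 32.6] rect [468.2 357.8] [ 48.  148.2] 19.9
beaker 83 [ 637.9 -200.9   79.8] z [73.1 80.5 86.7] rect [ 632.7 -192. ] [57.2 73. ] 2.4
side nan 0.0038359375
lower 441 [584.7 134.   38.4] z [33.  37.3 48.3] rect [586.2 126.5] [ 48.3 151.1] 15.1
upper 817 [468.1 364.3  28.6] z [24.3 29.  30.8] rect [469.2 358.8] [ 48.8 151.7] 19.7
beaker 102 [ 631.9 -195.    76.7] z [70.7 76.6 82.6] rect [ 632.9 -191.4] [75.7 57.2] 87.5
```

View pics/c1.png

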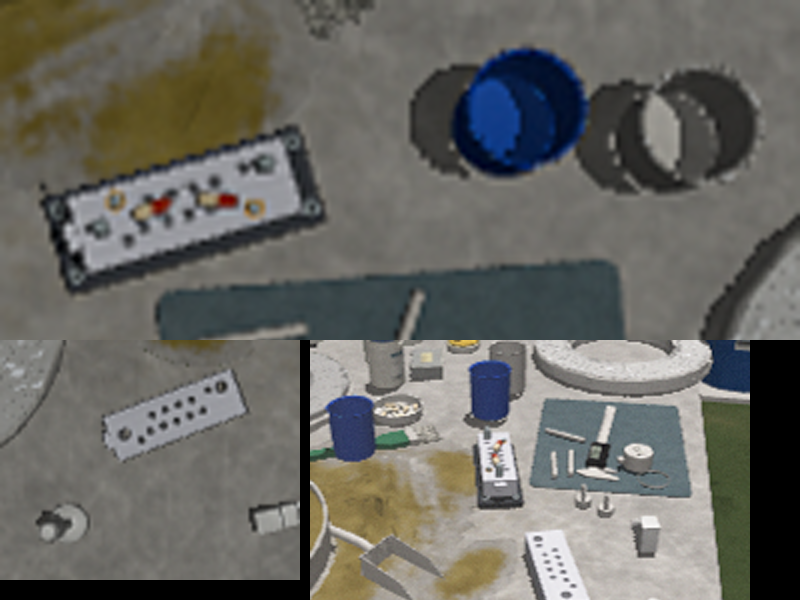

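The crop confirms the choices. The steel beaker is grey, at about px (418,177) in the top view. Both lugs are at the left (+y) ends. The two capsules are red and tan, at crop (153,208) and (218,200). Measured heights and sizes match the given ones. Now I'll locate the capsules by colour and check IK.

```bash
cat >> h.py <<'E'
def ray(c,u,v,z):
    M=np.asarray(c["cam_to_world"]);d=M[:3,:3]@np.array([(u-c["cx"])/c["fx"],-(v-c["cy"])/c["fy"],-1]);o=M[:3,3]
    return o+d*(z-o[2])/d[2]
def capsules(c):
    h=cv2.cvtColor(c["image"],cv2.COLOR_BGR2HSV);W=world(c);out=[]
    L=np.array([587,122]);R=np.array([[np.cos(.262),-np.sin(.262)],[np.sin(.262),np.cos(.262)]])
    q=(W[...,:2]-L)@R
    m=(h[...,1]>65)&(h[...,2]>60)&(abs(q[...,0])<18)&(abs(q[...,1])<38)&(W[...,2]>25)
    v,u=np.nonzero(m)
    P=np.array([ray(c,a,b,44)[:2] for a,b in zip(u,v)]);Q=(P-L)@R
    for s in(1,-1):
        k=Q[:,1]*s>0;p=P[k];mu=p.mean(0);e=np.linalg.svd(p-mu)[2][0];e*=np.sign(e[1])
        out.append((len(p),mu,np.arctan2(-e[0],e[1]),Q[k].mean(0),np.ptp((p-mu)@e)))
    return out
def down(th):  # closing direction along (cos th, sin th)
    y=np.array([np.cos(th),np.sin(th),0]);z=np.array([0,0,-1.]);return np.stack([np.cross(y,z),y,z],1)
E
python3 - <<'E'
from h import *
from workcell import *
T=np.load("top0.npz");S=np.load("side0.npz")
for c in(T,S):
    for o in capsules(c): print([np.round(x,2) for x in o])
for n,p,th in(("lower",(587,122,45),.262),("upper",(470,354.5,6),.346),("beaker",(633,-192,100),.26),("beaker",(633,-192,100),0)):
    for k in(0,np.pi):
        q=inverse_kinematics(p,down(th+k));print(n,k,None if q is None else np.round(q,2))
E
```

```text
[np.int64(21), array([585.05, 144.13]), np.float64(0.02), array([ 3.85, 21.88]), np.float64(27.99)]
[np.int64(19), array([587.96,  98.44]), np.float64(-0.18), array([ -5.17, -23.  ]), np.float64(29.16)]
[np.int64(7), array([587.89, 138.65]), np.float64(0.19), array([ 5.18, 15.86]), np.float64(23.05)]
[np.int64(8), array([588.31,  96.06]), np.float64(0.19), array([ -5.46, -25.4 ]), np.float64(12.41)]
lower 0 [ 0.07  0.78 -0.55  1.77  0.57  0.75 -0.52]
lower 3.141592653589793 [-0.74  0.86  0.67  1.82 -0.77  0.74 -2.52]
upper 0 [-0.34  0.85 -0.6   1.81  0.71  0.71 -0.99]
upper 3.141592653589793 [ 0.02  1.21 -1.28  1.79  1.26  1.23  1.82]
beaker 0 [ 0.51  0.77 -0.48  1.58  0.42  0.9   0.14]
beaker 3.141592653589793 [ 0.05  0.75  0.25  1.61 -0.23  0.82 -2.49]
beaker 0 [ 0.48  0.76 -0.43  1.58  0.38  0.89 -0.09]
beaker 3.141592653589793 [-0.13  0.81  0.55  1.62 -0.52  0.87 -2.52]
```

```bash
python3 - <<'E'
from h import *
T=np.load("top0.npz");S=np.load("side0.npz")
a=cv2.resize(T["image"][172:210,285:349],None,fx=12,fy=12,interpolation=cv2.INTER_CUBIC)[:300*2]
cv2.imwrite("pics/c2.png",a)
R=lambda t:np.array([[np.cos(t),-np.sin(t)],[np.sin(t),np.cos(t)]])
for p in((0,55),(10,-55)):
    w=np.array([587,122])+R(.262)@p
    print("dowel",w,[ (proj(T,[*w,z])-np.array([285,172]))*12 for z in (38,56)])
E
```

```text
dowel [572.7542951  175.12306365] [array([176.673054  , 280.12725429]), array([174.99411401, 273.82127603])]
dowel [610.90444375  71.46706451] [array([570.73978607, 127.31949714]), array([574.75712091, 118.83925499])]
```

View pics/c2.png

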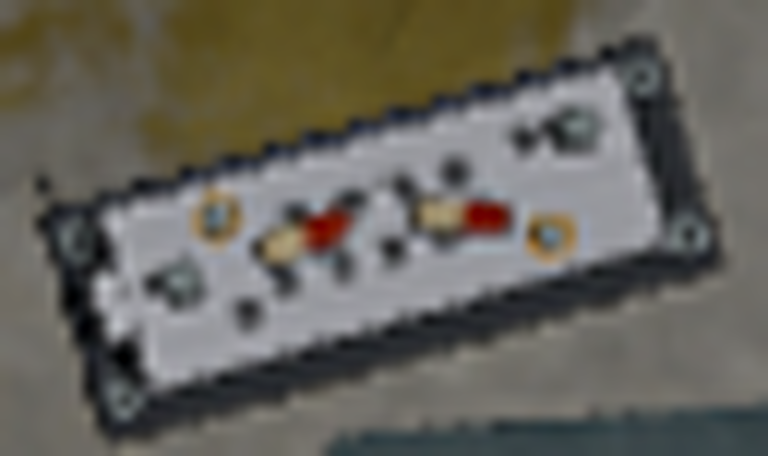

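The 12× crop shows dowels at (180,280) and (578,128), within 0.5 px of my model. Capsule 1 runs from (258,252) to (350,212) and capsule 2 from (413,213) to (512,218). I'll set out for capsule 1.

```bash
cat >> h.py <<'E'
def caps_px():
    c=np.load("top0.npz");o=[]
    for a,b in(((258,252),(350,212)),((413,213),(512,218))):
        P,Q=[ray(c,285+(x+.5)/12-.5,172+(y+.5)/12-.5,44)[:2] for x,y in(a,b)]
        e=P-Q;o.append(((P+Q)/2,np.arctan2(-e[0],e[1]),np.linalg.norm(e)))
    return o
E
python3 - <<'E'
from h import *
from workcell import *
cs=caps_px();print(cs)
(p,th,l)=cs[0]
open_gripper()
movep([*p,130],down(th));print(read_state()["time"])
print(movel([*p,41],max_speed=120,guard=8))
clamp();s=read_state();print(s["time"],s["finger_gap"],s["gripper_force"],s["eef_pos"])
movel([*p,140],max_speed=250);s=read_state();print(s["time"],s["finger_gap"])
c=camera("side");cv2.imwrite("pics/s1.png",cv2.resize(c["image"][100:260,220:440],None,fx=3,fy=3)[:480])
E
```

```text
[(array([585.57596427, 143.16574581]), np.float64(0.39307819363534907), np.float64(26.049823148078882)), (array([589.10021414, 101.93156379]), np.float64(-0.06957374922702292), np.float64(25.760332483908968))]
3.3167
False
4.9 7.2292094531589575 58.897268772125244 [585.63086714 143.16540125  41.26806363]
5.45 7.3941243821296245
```

View pics/s1.png

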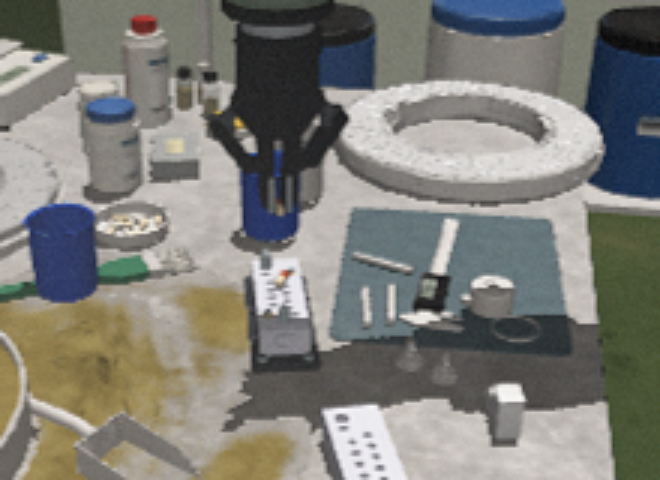

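Capsule 1 is between the fingertips at (280,205), and one capsule is left on the face at (285,277). On to the beaker, then capsule 2.

```bash
python3 - <<'E'
from h import *
from workcell import *
b=[633,-192]
movep([*b,130],down(0.1));movel([*b,92],max_speed=150)
s=read_state();print(s["time"],s["finger_gap"],s["eef_pos"])
open_gripper();wait(.2);movel([*b,130],max_speed=250)
p,th,_=caps_px()[1]
movep([*p,130],down(th))
print(movel([*p,40],max_speed=120,guard=8))
clamp();s=read_state();print(s["time"],s["finger_gap"],s["gripper_force"],s["eef_pos"])
movel([*p,140],max_speed=250);s=read_state();print(s["time"],s["finger_gap"])
movep([*b,130],down(0.1));movel([*b,92],max_speed=150);print(read_state()["finger_gap"])
open_gripper();wait(.2);movel([*b,130],max_speed=250)
movep([470,354.5,130],down(.346))
c=camera("side");t=camera("top");np.savez("side1.npz",**c);np.savez("top1.npz",**t)
A=cv2.resize(c["image"][100:260,280:380],None,fx=3,fy=3)
B=cv2.resize(t["image"][150:230,280:440],None,fx=3,fy=3)
o=np.zeros((480,800,3),np.uint8);o[:,:300]=A;o[:240,310:790]=B;cv2.imwrite("pics/s2.png",o);print(read_state()["time"])
E
```

```text
7.175 7.760148327617772 [ 633.06753498 -190.88114101   91.9515832 ]
False
11.1417 7.421882116057514 58.96985650062561 [589.13795387 101.94221789  40.25364008]
11.6917 7.760298614673069
7.63980286250582
16.6167
```

View pics/s2.png

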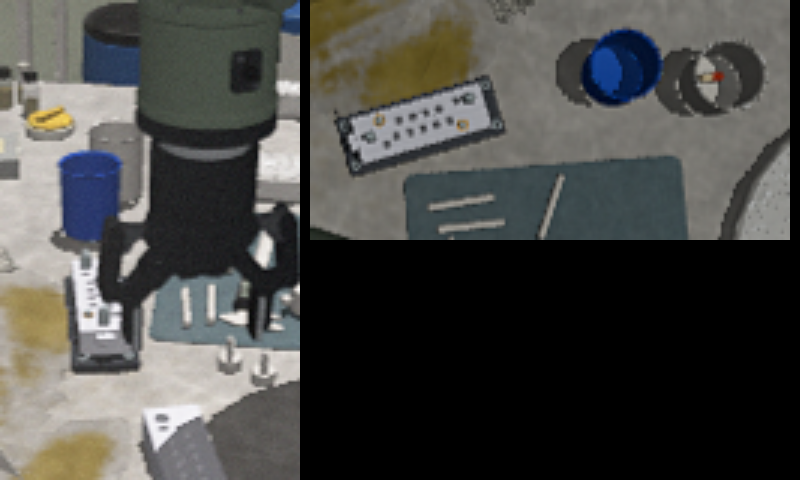

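Both capsules have left the face, and at least one shows inside the upright beaker at (710,77). Now I'll grip the upper half, lift it above the lower half, and measure it held with both cameras.

```bash
cat >> h.py <<'E'
R2=lambda t:np.array([[np.cos(t),-np.sin(t)],[np.sin(t),np.cos(t)]])
def block(c,p,th,ztop,up=7,ymin=38):
    """block centre (lug end excluded) and yaw from top-face pixels near guess, mid-length ignored"""
    W=world(c);q=(W[...,:2]-p)@R2(th)
    m=(abs(q[...,0])<34)&(abs(q[...,1])<86)&(abs(q[...,1])>ymin)&(W[...,2]>ztop-8)&(W[...,2]<ztop+up)
    v,u=np.nonzero(m);P=np.array([ray(c,a,b,ztop)[:2] for a,b in zip(u,v)])
    r=cv2.minAreaRect(P.astype(np.float32));(w,h),a=r[1],np.radians(r[2])
    if w>h: a-=np.pi/2;w,h=h,w
    a=(a+np.pi/2)%np.pi-np.pi/2
    return np.array(r[0])+R2(a)@[0,-4.],a,(w,h),len(P)
E
python3 - <<'E'
from h import *
from workcell import *
for n in("top","side"):
    print(n,"lower",block(np.load(n+"1.npz"),(587,122),.262,38)); print(n,"upper",block(np.load(n+"0.npz"),(470,354.5),.346,30))
print(movel([470,354.5,6],max_speed=120,guard=8))
clamp();s=read_state();print(s["time"],s["finger_gap"],s["gripper_force"],s["eef_pos"],s["ft_force"])
movel([470,354.5,110],max_speed=200)
movep([587,122,110],down(.262));wait(.2)
s=read_state();print(s["time"],s["finger_gap"],s["eef_pos"],s["tool_rot"][:2,1],s["ft_force"],s["torque"])
for n in("top","side"):
    c=camera(n);np.savez(n+"2.npz",**c);print(n,"held",block(c,(587,122),.262,134))
    cv2.imwrite(f"pics/{n}2.png",c["image"])
E
python3 - <<'E'
import cv2,numpy as np
a=cv2.imread("pics/top2.png")[130:250,250:400];b=cv2.imread("pics/side2.png")[80:280,250:380]
o=np.zeros((600,790,3),np.uint8);o[:320,:400]=cv2.resize(a,(400,320));o[:,400:790]=cv2.resize(b,(390,600));cv2.imwrite("pics/c3.png",o)
E
```

```text
top lower (array([586.36808411, 121.62475162]), np.float64(0.25959989969960984), (48.02220153808594, 147.24693298339844), 293)
top upper (array([469.93778335, 353.00842669]), np.float64(0.3452202790743051), (47.914817810058594, 146.9027557373047), 301)
side lower (array([588.02029232, 131.40069369]), np.float64(0.23874959540645913), (40.820674896240234, 152.43630981445312), 156)
side upper (array([469.94183475, 360.06738925]), np.float64(0.34733522845399145), (49.7124137878418, 156.54234313964844), 410)
False
18.2417 47.21524965270844 62.442530393600464 [470.50760131 354.70526848   6.76439203] [ 0.94873597 -1.93434463 10.00899207]
20.125 46.89529812622739 [586.66837896 123.11013415 109.91093095] [0.965428   0.26066983] [ 0.45139861  0.23834548 -5.22802811] [ 0.0472888  -0.00742511  0.03556084]
top held (array([556.59072388, 179.59748454]), np.float64(-0.8052471024759723), (18.333480834960938, 42.93144989013672), 75)
side held (array([581.49726684, 130.7985957 ]), np.float64(0.22624808474886837), (46.808753967285156, 153.9307861328125), 210)
```

View pics/c3.png

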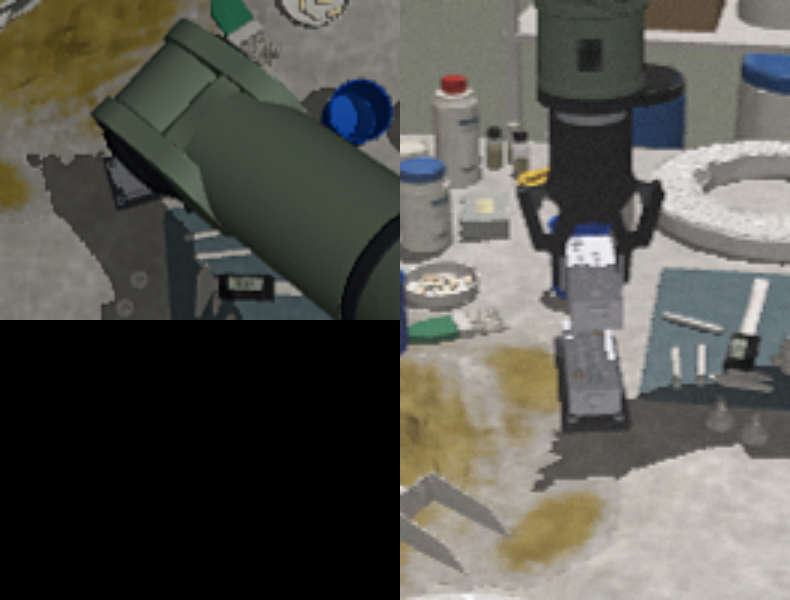

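The top view is occluded by the arm. The side view shows the held half level above the lower one, with both +y end faces visible at about (595,300) and (595,380). I'll compare those two end faces from this one camera to get the relative offset.

```bash
python3 - <<'E'
from h import *
from workcell import *
s=read_state();print(s["time"],s["eef_pos"],s["tool_rot"][:2,1])
for rep in range(3):
  c=camera("side") if rep else np.load("side2.npz");W=world(c);th=.261;q=(W[...,:2]-np.array([587,122]))@R2(th)
  for n,z0,z1 in(("low",16,34),("held",112,130)):
    m=(abs(q[...,0])<32)&(q[...,1]>55)&(q[...,1]<90)&(W[...,2]>z0)&(W[...,2]<z1)
    x,y=q[m].T;l=y>np.median(y)+4
    mids=[];wd=[]
    for r in np.unique(np.nonzero(m)[0]):
        xs=q[r][m[r]][:,0];xs=xs[abs(xs)<27]
        mids.append((xs.max()+xs.min())/2);wd.append(np.ptp(xs))
    b=abs(x)>12   # away from the lug
    print(n,m.sum(),"xmid",round(np.median(mids),2),"w",round(np.median(wd),1),"y face",round(np.median(y[b]),2),"fit",np.round(np.polyfit(x[b],y[b],1),3),"lug",round(np.median(y[abs(x)<7]),2))
E
```

```text
20.225 [586.81129723 122.74620962 109.99349231] [0.96557671 0.26011845]
low 93 xmid 0.4 w 45.8 y face 69.94 fit [-1.8000e-02  7.0204e+01] lug 74.13
held 100 xmid -0.88 w 46.4 y face 70.68 fit [-1.0000e-03  7.0695e+01] lug 76.69
low 90 xmid 0.43 w 44.2 y face 70.08 fit [-1.4000e-02  7.0541e+01] lug 76.71
held 104 xmid -0.89 w 46.3 y face 70.56 fit [-5.0000e-03  7.0546e+01] lug 76.88
low 91 xmid 0.44 w 45.8 y face 69.96 fit [-8.000e-03  7.044e+01] lug 74.94
held 103 xmid -0.83 w 46.2 y face 70.55 fit [-7.0000e-03  7.0412e+01] lug 76.06
```

```bash
python3 - <<'E'
from h import *
from workcell import *
def st(t):
    s=read_state();print(t,round(s["time"],2),np.round(s["eef_pos"],2),"yaw",round(np.arctan2(s["tool_rot"][1][1],s["tool_rot"][0][1]),4),np.round(s["ft_force"],1),np.round(s["torque"],2),round(s["finger_gap"],1))
F=down(.261);p=[588.1,122.55]
movel([*p,68],F,max_speed=100);wait(.3);st("above")
for z in(60,57,54,51.5):
    g=movel([*p,z],F,max_speed=25,guard=12);wait(.1);st((z,g))
    if g: break
E
```

```text
above 21.19 [588.32 122.57  68.43] yaw 0.2609 [ 0.  -0.8 -6.4] [-0.05  0.   -0.08] 46.6
(60, False) 21.76 [588.14 122.63  60.05] yaw 0.261 [ 0.2  0.  -5.7] [-0.06 -0.   -0.04] 46.9
(57, False) 22.12 [588.06 122.6   56.98] yaw 0.2611 [-0.9  0.2 -5.1] [ 0.01 -0.02 -0.04] 46.7
(54, False) 22.49 [588.08 122.57  53.96] yaw 0.2611 [ 0.3  1.1 -5.7] [ 0.03 -0.09 -0.01] 46.7
(51.5, False) 22.84 [588.07 122.54  51.45] yaw 0.261 [ 0.4  0.2 -6.2] [ 0.05 -0.04 -0.03] 46.5
```

It's going onto the dowels with no side force. Now pressing home.

```bash
python3 - <<'E'
from h import *
from workcell import *
def st(t):
    s=read_state();print(t,round(s["time"],2),np.round(s["eef_pos"],2),np.round(s["ft_force"],1),np.round(s["torque"],2),round(s["finger_gap"],1));return s
F=down(.261);p=[588.1,122.55]
for z in np.arange(50,38,-.75):
    movel([*p,z],F,max_speed=15);wait(.15);s=st(z)
    if s["ft_force"][2]>26: break
E
```

```text
50.0 23.24 [588.08 122.56  49.99] [ 0.8  0.4 -5.7] [ 0.11 -0.09  0.01] 46.8
49.25 23.64 [588.15 122.58  49.46] [-2.  -0.7  4.4] [-0.18  0.54  0.02] 46.6
48.5 24.04 [588.15 122.58  48.55] [-1.4 -1.4  3.9] [-0.14  0.52  0.04] 46.7
47.75 24.44 [588.17 122.58  47.83] [-3.1 -0.8  6.6] [-0.21  0.46  0.01] 46.9
47.0 24.84 [588.17 122.56  47.14] [-2.7 -1.5  6.6] [-0.24  0.63  0.02] 46.9
46.25 25.24 [588.19 122.6   46.45] [-2.9 -1.2  7.3] [-0.24  0.72 -0.05] 46.8
45.5 25.64 [588.14 122.62  45.71] [-3.3 -1.4  8.1] [-0.32  0.8  -0.01] 46.8
44.75 26.04 [588.12 122.6   44.98] [-4.  -1.5  9.1] [-0.33  0.85  0.  ] 46.8
44.0 26.44 [588.17 122.56  44.73] [-6.7 -2.9 18.7] [-0.58  1.47 -0.02] 47.0
43.25 26.84 [588.23 122.63  44.73] [-12.4  -4.6  34. ] [-0.98  2.56 -0.01] 47.1
```

The force rises sharply at TCP z 44.7, which is the predicted seated height (38 + 6.8), after 5 mm of spring travel. One last look before handing in.

```bash
python3 - <<'E'
from h import *
from workcell import *
c=camera("side");t=camera("top");W=world(c);q=(W[...,:2]-np.array([587,122]))@R2(.261)
m=(abs(q[...,0])<22)&(q[...,1]>45)&(q[...,1]<64)&(W[...,2]>50)
print("top z",np.percentile(W[m][:,2],[20,50,80]))
o=np.zeros((600,800,3),np.uint8)
o[:,:400]=cv2.resize(c["image"][130:280,270:370],(400,600),interpolation=cv2.INTER_CUBIC)
o[:240,400:]=cv2.resize(t["image"][155:203,365:445],(400,240),interpolation=cv2.INTER_CUBIC)
T1=np.load("top1.npz")["image"]
o[300:540,400:]=cv2.resize(T1[155:203,365:445],(400,240),interpolation=cv2.INTER_CUBIC)
cv2.imwrite("pics/f.png",o);s=read_state();print(s["time"],s["ft_force"],s["eef_pos"])
E
```

```text
top z [252.6147725  311.83201009 405.67547238]
26.9417 [-11.597328    -4.40278738  34.2860865 ] [588.21696867 122.59237934  44.72879791]
```

View pics/f.png

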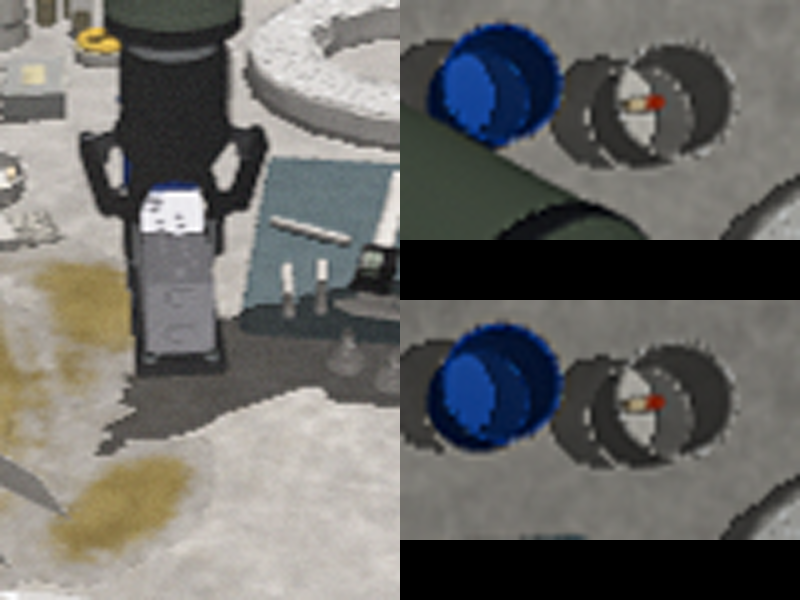

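The halves are flush with the lugs aligned, and the beaker is upright. Only one capsule is visible inside it (655,103). I'll check numerically that the other one isn't anywhere else on the table.

```bash
python3 - <<'E'
from h import *
for n in("top","side"):
    for k in"01":
        c=np.load(n+k+".npz");h=cv2.cvtColor(c["image"],cv2.COLOR_BGR2HSV);W=world(c)
        m=((h[...,0]<6)|(h[...,0]>174))&(h[...,1]>130)&(h[...,2]>60)
        N,l,s,ce=cv2.connectedComponentsWithStats(m.astype(np.uint8),connectivity=8)
        print(n,k,[(s[i,4],np.round(ce[i],1).tolist(),np.round(np.median(W[l==i],0)).tolist()) for i in range(1,N)])
# visible part of beaker floor from the top camera
c=np.load("top1.npz");b=np.array([633,-192])
print([np.round(proj(c,[633+dx,-192+dy,z]),1).tolist() for z in(5,84) for dx,dy in((0,30),(0,-30),(30,0),(-30,0))])
a=np.load("top0.npz")["image"].astype(int);d=abs(c["image"].astype(int)-a).max(2)[150:205,370:450]>40
print(np.argwhere(d).tolist()[:40])
E
```

```text
top 0 [(np.int32(100), [490.3, 85.5], [878.0, -396.0, 147.0]), (np.int32(6), [325.0, 189.5], [589.0, 96.0, 46.0]), (np.int32(5), [311.6, 190.6], [588.0, 140.0, 49.0])]
top 1 [(np.int32(99), [490.3, 85.6], [878.0, -396.0, 147.0]), (np.int32(5), [415.8, 175.2], [633.0, -198.0, 16.0])]
side 0 [(np.int32(18), [153.6, 33.5], [1136.0, -87.0, 456.0]), (np.int32(163), [464.2, 52.1], [-83.0, -1616.0, 190.0]), (np.int32(3), [413.0, 71.0], [226.0, -1615.0, 64.0]), (np.int32(1), [416.0, 71.0], [208.0, -1609.0, 66.0]), (np.int32(5), [421.0, 71.2], [174.0, -1616.0, 64.0]), (np.int32(40), [267.4, 107.4], [877.0, -384.0, 145.0]), (np.int32(1), [315.0, 190.0], [587.0, 95.0, 47.0]), (np.int32(2), [311.5, 197.0], [591.0, 130.0, 42.0])]
side 1 [(np.int32(19), [153.6, 33.6], [1136.0, -86.0, 456.0]), (np.int32(241), [459.2, 51.8], [-54.0, -1640.0, 190.0]), (np.int32(2), [413.5, 71.0], [224.0, -1617.0, 64.0]), (np.int32(3), [421.0, 71.3], [175.0, -1609.0, 67.0]), (np.int32(40), [267.4, 107.4], [877.0, -386.0, 145.0])]
[[403.7, 175.8], [422.1, 175.4], [412.5, 166.4], [413.3, 184.8], [409.8, 172.2], [429.4, 171.8], [419.2, 162.3], [420.0, 181.8]]
[[24, 43], [24, 44], [24, 45], [24, 46], [25, 39], [25, 40], [25, 44], [25, 45], [25, 46], [25, 47], [26, 39], [26, 40], [26, 43], [26, 44], [26, 45], [26, 46], [27, 40], [27, 41], [27, 42], [27, 43], [27, 44], [27, 45]]
```

No capsule shows anywhere outside the beaker. Both were still gripped when released at its centre, and the near wall hides a 20 mm strip of its floor. Handing in while pressing.

```bash
python3 -c "
from workcell import *
s=read_state();print(s['time'],s['ft_force'],s['eef_pos']);print(finish_job())"
```

```text
26.9417 [-11.597328    -4.40278738  34.2860865 ] [588.21696867 122.59237934  44.72879791]
the job is handed in; nothing more can be done
None
```

I handed the job in at 26.9 s with the upper half fully seated on its dowels, lug over lug, held shut at about 34 N; both capsules were dropped into the upright steel beaker, but the cameras could confirm only one inside because the beaker's wall hides part of its floor.

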